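# Set and close the quick-release on a plate shaker

## Robot

A 6-joint arm with a two-finger parallel gripper is mounted at the origin on the work surface. World frame = base frame: x ahead of the robot, y to its left, z up, the work surface at z = 0. Lengths are in mm, angles in rad, forces in N, time in s.
With the tool pointing down it reaches from about 325 to 900 mm from the base axis. Payload 6.1 kg.
Tool frame: the origin (TCP) lies at the very end of the fingers, on their centre line; the grasp point (between the pads) lies 19 mm behind it; z points along the fingers, y is the direction in which the jaws open and shut (so a half turn about z gives the same grasp; the last joint's range is limited). The gripper opens to 87 mm and grips with 3 to 60 N. Pads are 19 mm wide; open, the fingers measure 117 mm over their backs; the gripper's body (75 mm by 190 mm) begins 51 mm behind the grasp point.
Start: joints at [-0.126, 0.22, 1.526, -0, 1.395, -0.126], TCP at [624.993, -0.003, 222.538] pointing down, gripper open.
Joint ranges: [-2.98, 2.98], [-0.91, 2.08], [0.09, 2.57], [-1.24, 4.39], [0.2, 2.65], [-2.68, 2.68]. Speed limits (rad/s): [2.57, 2.57, 3.01, 3.14, 3.14, 3.14].

## Interface

Orientations are given as a 3x3 rotation matrix whose columns are the frame's x, y, z axes.
In Python, from station import ctrl gives the robot as it stands.
- The arm moves only by the tool drive_tool, never from a script. Its argument "plan" is a list of rows, each a list of 3 entries, a list of its own where there are three numbers: the gripper's target within -1 to 1 (fully open at 1, half-way at 0, shut at -1), then the shift along the world's x, y, z in mm, then the turn, a rotation vector about the world's x, y, z in degrees. In form: [[hand, [tx, ty, tz], [ax, ay, az]], ...]. A call has exactly 10 rows; each row shifts and turns the commanded pose from where the row before left it; what a row does not reach is not made up. A row lasts 1/12 s, in which the tool goes at most 41.7 mm and 7.16 degrees, less where a joint would pass 70% of its speed; a pose out of reach is approached as far as the arm can. A call with a gripper value outside its range is refused whole. The fingers move at their own pace and stop on an object; "force" is the grip in N (left out, the last holds). Time passes only in rows, so rows that do not move let the fingers close, or fill a call up. It gives the time, the measured TCP pose, the force and the opening at its end, in the units of the state.
- ctrl.get_state(): the state, without advancing time (a new reading comes with each control period).
- ctrl.read_camera(name): name is "scene" or "side" or "wrist"; returns a dict with "image" (384x512x3 uint8, red, green, blue), "depth" (384x512 float32, mm along the optical axis (not along the pixel's ray), 0 where there is no reading), "fx", "fy", "cx", "cy" (pixels), "dist" ([k1, k2, p1, p2, k3] as OpenCV has them; the pictures are not rectified), "R" (3x3) and "t" (3): a world point X has camera coordinates R X + t; the wrist camera has in their place "mount" (4x4, takes a point from camera to tool coordinates, whose origin is the TCP and whose axes are the flange's). Camera axes: x right, y down, z forward; pixel columns grow to the right and rows downward; lengths in mm; the calibration is good to about 2 mm. A picture is of the moment at which its call begins: read the wrist's pose just before it.
- ctrl.sign_off(): hands the job in, once; it reports no verdict.
Trained networks look in the newest picture that a camera, given by its name, has taken for a name from the list of things; names that differ only in an ending like _2 or _b are one class to them, and where a whole thing is asked for, a point or a joint stands for the part that bears it (a point fixed in the world has none). Each returns a list of dicts, best first, with "score" (0 to 1); they miss things now and then, are a little off and sometimes report something else, mostly with a low value. They report only what shows in the picture. A call takes as long as a camera call. They do not tell look-alikes from the thing itself.
- ctrl.spot_in(camera, name): "bbox" ([left, top, right, bottom] in pixels, round what is visible of it).
- ctrl.cut_out(camera, name): "pixels" (384x512 bool, what is visible of it) and "bbox" ([left, top, right, bottom] in pixels, round what is visible of it).
- ctrl.tip_of(camera, name): "centre" ([row, column] in pixels: a listed point, or the origin of a listed thing).
The state is a dict: "clock": time; "joint_pos": joint angles; "qd": joint speeds; "joint_torque": joint torques, N m; "ee_pos": TCP position; "tcp_rot": TCP orientation; "wrist_force": force on the tool from outside, world axes, zero at the start; "moment": the same for the moment, N m; "finger_gap": opening from 0.0 (shut) to 1.0 (fully open).
Only numpy, scipy, OpenCV 4.12 (cv2) and the standard library are available. Lean on these libraries where they do the work, as an engineer would, in place of code of your own. Each camera call takes 0.05 s, during which the arm holds its last target.

## Task

The hold-down clamp on the plate shaker is set too loose. Screw the red adjuster nut tighter until the cam lever first meets firm resistance when it stands about upright, midway through its swing, then swing the lever right over to its closed stop, towards the shaker's front, so that the sample plate is clamped. Do not over-tighten it, which would crack the plate, and leave everything else where it is.

Things in the scene. Friction and masses are not known exactly. Their poses are not given: they have to be found in the camera images.
- shaker: White plate shaker, 200 x 250 mm, 62 mm high, fixed to the bench. Origin: centre of its underside; x points from its front panel (the side nearer the robot) to its back, y to its left. A 26 mm wide, 204 mm long aluminium hold-down bar lies along its y axis over the plate, carried by a steel post at each end, top about 126 mm over the bench; the cam lever stands on its -y end.
- nut_top (a point): Centre of the top face of the red adjuster nut, on its upright axis, at shaker x 0, y +42 mm. A round ribbed knob 42 mm across and 30 mm high, over a dark collar on the bar; nothing else within 60 mm at its height. Top 167 mm over the bench with the lever at 0; nut and bar sink 2.4 mm per rad of lever. The point does not turn with the nut.
- lever_pivot (a point): Centre of the cam lever's level pivot pin, 139 mm over the bench, fixed on the shaker at x 0, y -85 mm; the pin runs along the shaker's y axis, so the lever swings in the shaker's x-z plane.
- lever_end (a point): Point on the lever's middle line 76 mm from the pivot, in its red end (the end is 88 mm from the pivot), where it is pinched or pushed. The lever is a flat arm 16 mm wide (along the pin) and 9 mm thick; nothing else within 40 mm of its sides.
- lever (a joint): Lever angle in rad. 0: open, leaning 1.25 from upright to the shaker's +x. 1.25: upright. 2.6: closed, leaning 1.35 to -x, at its stop (under load it gives back 0.1 when let go). Starts at 0 to 0.35, stays where left. Friction takes 5 N at the lever end; from the bite (foot meets plate) on 8 to 10 N. 1 rad lowers bar and foot 2.4 mm; 1 rad of tightening brings the bite 0.62 rad earlier.
- spring (a joint): Squeeze in m of the spring pack in the foot under the nut: 0 until the foot bears with 100 N, then 11 N per mm. About 0.003 with the lever closed if the bite was at upright; above 0.004 the plate cracks. Turning the nut clockwise from above tightens: foot down 1.5 mm per rad. It starts 0.8 to 3.3 rad too loose; its friction is about 0.2 N m, 0.35 to 0.4 N m once the foot bears on the plate.
- plate: Blue-lidded sample plate, 86 x 128 mm, 32 mm high, lying loose on the shaker's platform under the bar, between two low stops. Origin: centre of its underside.
- stopper: Bystander: loose cork stopper, 20 mm wide, 24 mm high, standing on the shaker's platform behind the plate. Origin at its underside.
- burner: Bystander: steel spirit burner, 68 mm wide, 68 mm high. Origin at its underside.
- frame: Bystander: square steel sampling frame, 100 mm, 4 mm thick, lying flat. Origin at its underside.
- reagent: Bystander: white reagent bottle, 64 mm wide, 150 mm high, blue cap. Origin at its underside.
- beaker: Bystander: glass beaker, 70 mm wide, 85 mm high. Origin at its underside.
- tipbox: Bystander: green box, 85 x 120 x 55 mm. Origin at its underside.
- jar: Bystander: amber jar, 56 mm wide, 70 mm high. Origin at its underside.
Mind the look-alikes: they are no part of the job. Of the things shaped like the plate, the blue one is meant.

How it is judged (in metres and radians):
On the way:
1. the lever meets the clamp's resistance (the spring pack begins to give) while it stands about upright, between 0.95 and 1.7 rad (value of joint lever between 0.95 and 1.7 rad and value of joint spring above 0.0001 m), for 0.02 s.
At the end, for the whole second after the job is handed in: The lever is closed (beyond 2.35 rad) and the plate is clamped and still, with the spring pack squeezed by 2.1 to 3.6 mm, which is what a bite within about 0.25 rad (14 degrees) of upright gives (value of joint lever above 2.35 rad and value of joint spring between 0.0021 and 0.0036 m and linear speed of plate below 0.02 m/s); the robot touches nothing.
It fails at once if the clamp is over-tightened and the plate cracks (spring pack squeezed by more than 4 mm) (value of joint spring above 0.004 m).
It fails at once if a bystander is moved by more than 40 mm (distance of any of stopper, burner, frame, reagent, beaker, tipbox, jar from where it was at the start of the episode above 0.04 m).
It fails at once if the sample plate is shoved more than 15 mm from its place (distance of plate from where it was at the start of the episode above 0.015 m).
It also fails if it takes over 72 s, if anything falls off the work surface, if the arm or the gripper's body presses on something with over 40 N, if the wrist force passes 120 N, or if a joint passes its speed limit or range.

## Working session

There is one attempt and no reset: what is moved stays moved. The work goes in short steps, Python scripts to look and compute and a tool call to move; the robot and the scene stay as the last step left them, time stands still between calls to the robot, and variables do not carry over. Pictures are saved under pics/ and viewed, and the job is handed in when it is done.

Besides the shell and the picture viewer there is one more tool, called after "Request:" as name(argument=value, ...), one argument or row to a line, values as JSON. drive_tool: Moves the arm, as the interface text tells. Its arguments: {"type":"object","properties":{"plan":{"type":"array"},"force":{"type":"number"}},"required":["plan"]}

```bash
ls; mkdir -p pics
cat > h.py <<'E'
import numpy as np, cv2
from station import ctrl
def save(im,n): cv2.imwrite('pics/'+n,cv2.cvtColor(im,cv2.COLOR_RGB2BGR))
def K(c): return np.array([[c['fx'],0,c['cx']],[0,c['fy'],c['cy']],[0,0,1.]])
def pose(c,s=None):
    if 'R' in c and c['R'] is not None: return np.array(c['R']),np.array(c['t'])
    M=np.array(c['mount']); T=np.eye(4);T[:3,:3]=s['tcp_rot'];T[:3,3]=s['ee_pos']
    W=np.linalg.inv(T@M); return W[:3,:3],W[:3,3]
def ray(c,uv,s=None):
    R,t=pose(c,s)
    p=cv2.undistortPoints(np.array([[uv]],float),K(c),np.array(c['dist'],float))[0,0]
    return -R.T@t, R.T@np.array([p[0],p[1],1.])
def at_z(c,uv,z,s=None):
    o,d=ray(c,uv,s); return o+d*(z-o[2])/d[2]
def at_depth(c,uv,dep,s=None):
    o,d=ray(c,uv,s); return o+d*dep
def proj(c,X,s=None):
    R,t=pose(c,s)
    return cv2.projectPoints(np.array([X],float).reshape(-1,1,3),cv2.Rodrigues(R)[0],t,K(c),np.array(c['dist'],float))[0].reshape(-1,2)
E
python3 - <<'E'
from h import *
s=ctrl.get_state(); print(s)
for n in ['scene','side','wrist']:
    c=ctrl.read_camera(n); save(c['image'],n+'0.png')
    print(n,[ (k,np.round(c[k],3).tolist()) for k in c if k not in('image','depth')])
    for o in ['nut_top','lever_pivot','lever_end','shaker','plate']:
        print(o,[(np.round(r['centre']).tolist(),round(r['score'],2)) for r in ctrl.tip_of(n,o)[:3]])
E
```

```text
pics
{'clock': 0.0, 'joint_pos': array([-1.26132016e-01,  2.21224531e-01,  1.52761056e+00,  1.51142985e-05,
        1.39467099e+00, -1.26137305e-01]), 'qd': array([-0.00142511,  0.00063272,  0.00110117,  0.00166013, -0.00033779,
       -0.00099029]), 'joint_torque': array([-1.67445501e-05, -4.94609964e+01, -3.87383544e+01,  6.99962187e-02,
        5.70271199e-02, -1.42064664e-04]), 'ee_pos': array([6.24389495e+02, 5.87175707e-02, 2.21438519e+02]), 'tcp_rot': array([[-2.38405141e-06,  9.99998202e-01, -1.89635404e-03],
       [ 9.99999967e-01,  2.86851270e-06,  2.55467174e-04],
       [ 2.55472154e-04, -1.89635337e-03, -9.99998169e-01]]), 'wrist_force': array([ 0.65317625, -1.11499836, -0.16314152]), 'moment': array([-0.01473684,  0.03161723, -0.02792381]), 'finger_gap': 1.0036642799672661}
scene [('fx', 416.619), ('fy', 416.619), ('cx', 264.605), ('cy', 189.981), ('dist', [-0.077, 0.0, 0.0, 0.0, 0.0]), ('R', [[-0.285, 0.958, 0.009], [0.648, 0.2, -0.735], [-0.706, -0.204, -0.678]]), ('t', [153.683, -233.994, 1647.462])]
nut_top [([205.0, 309.0], 0.7), ([211.0, 144.0], 0.66)]
lever_pivo
[... 400 characters left out ...]
272])]
nut_top [([157.0, 261.0], 0.73)]
lever_pivot [([189.0, 294.0], 0.61)]
lever_end [([169.0, 312.0], 0.79), ([344.0, 368.0], 0.48)]
shaker [([210.0, 274.0], 0.83)]
plate [([220.0, 186.0], 0.95), ([263.0, 340.0], 0.94), ([193.0, 273.0], 0.85)]
wrist [('fx', 316.616), ('fy', 316.616), ('cx', 251.573), ('cy', 190.992), ('dist', [-0.029, 0.0, 0.0, 0.0, 0.0]), ('mount', [[-0.0, -0.965, -0.262, 71.042], [1.0, -0.0, -0.0, -0.733], [0.0, -0.262, 0.965, -162.839], [0.0, 0.0, 0.0, 1.0]])]
nut_top [([11.0, 161.0], 0.93)]
lever_pivot [([190.0, 219.0], 0.62)]
lever_end [([184.0, 307.0], 0.55)]
shaker [([86.0, 210.0], 0.97), ([190.0, 220.0], 0.42)]
plate [([284.0, 277.0], 0.96), ([88.0, 205.0], 0.86)]
```

View pics/scene0.png

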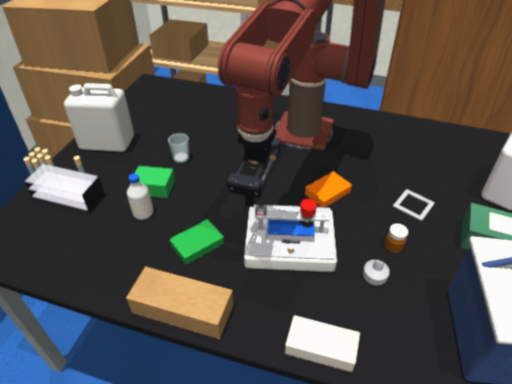

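View pics/side0.png

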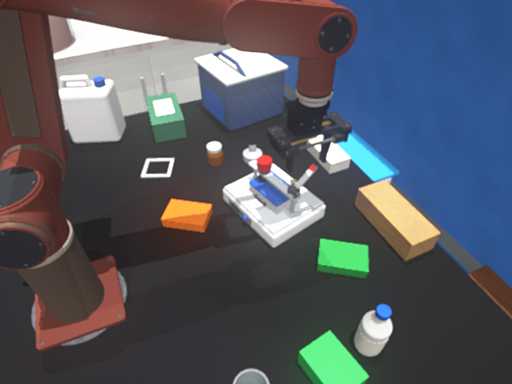

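View pics/wrist0.png

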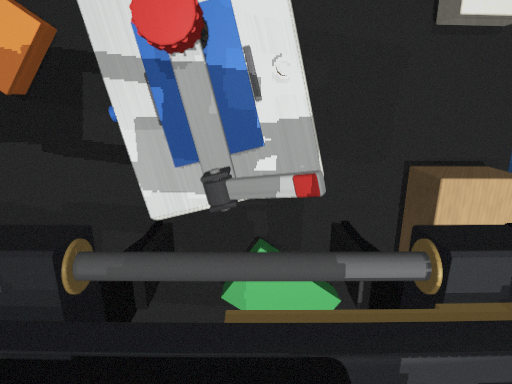

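Run:
```python
from h import *
a=ctrl.read_camera('scene');b=ctrl.read_camera('side')
w=ctrl.read_camera('wrist');s=ctrl.get_state()
print(s['clock'])
print('nut',at_z(a,(309,205),166),at_z(b,(261,157),166),at_z(w,(161,11),166,s))
print('piv',at_z(a,(261,208),139),at_z(b,(294,189),139),at_z(w,(219,190),139,s))
print('end',at_z(b,(312,169),165),at_z(w,(307,184),165,s))
for n,c,uv in [('a',a,(288,246)),('b',b,(274,210)),('w',w,(210,86))]:
    print('shaker',at_z(c,uv,0,s))
```

```text
1.05
nut [570.09829236 130.9069659  166.        ] [566.05475035 144.95113291 166.        ] [567.32930343 128.68619534 166.        ]
piv [592.59702135   4.55029318 139.        ] [602.7652342   11.69901173 139.        ] [597.95276679   4.96890377 139.        ]
end [671.72310269  38.65232577 165.        ] [663.97956772  16.37846239 165.        ]
shaker [586.94448748  85.7674079    0.        ]
shaker [5.82030479e+02 8.35328166e+01 1.13686838e-13]
shaker [575.95354571  92.70955026   0.        ]
```

The nut shows at wrist (165,12), the pivot at (219,190) and the red lever end at (307,184). The pivot-to-nut distance measures 127.5 mm against 127 expected, so the fix is good: shaker yaw is about 13.9°. Only one blue plate lies under the bar. Next I turn the jaws to lie along the shaker's y axis.

Request:
drive_tool(
  plan=[
    [1,[2,1,8],[0,0,7]],
    [1,[2,1,8],[0,0,7]],
    [1,[2,1,8],[0,0,7]],
    [1,[2,1,8],[0,0,7]],
    [1,[2,1,8],[0,0,7]],
    [1,[2,1,8],[0,0,7]],
    [1,[2,1,8],[0,0,7]],
    [1,[2,1,8],[0,0,7]],
    [1,[2,1,8],[0,0,7]],
    [1,[2,1,8],[0,0,7]],
  ],
)

```text
clock: 1.88
ee_pos: [645.1, 10.0, 303.0]
tcp_rot: [[-0.942, 0.336, 0.0], [0.336, 0.942, -0.0], [-0.0, 0.0, -1.0]]
wrist_force: [-0.6, 0.3, 0.3]
finger_gap: 1.002
```

Request:
drive_tool(
  plan=[
    [1,[2,1,0],[0,0,7]],
    [1,[2,1,0],[0,0,7]],
    [1,[2,1,0],[0,0,7]],
    [1,[2,1,0],[0,0,7]],
    [1,[2,1,0],[0,0,6]],
    [1,[0,0,0],[0,0,0]],
    [1,[0,0,0],[0,0,0]],
    [1,[0,0,0],[0,0,0]],
    [1,[0,0,0],[0,0,0]],
    [1,[0,0,0],[0,0,0]],
  ],
)

```text
clock: 2.72
ee_pos: [654.9, 14.9, 302.6]
tcp_rot: [[-0.971, -0.241, 0.0], [-0.241, 0.971, -0.0], [-0.0, -0.0, -1.0]]
wrist_force: [0.4, 0.6, -1.0]
finger_gap: 0.999
```

Run:
```python
from h import *
s=ctrl.get_state(); w=ctrl.read_camera('wrist'); save(w['image'],'w1.png')
print(s['clock'],s['joint_pos'],s['ee_pos'],s['tcp_rot'])
for o,z in [('nut_top',166.5),('lever_pivot',139),('lever_end',165)]:
    for r in ctrl.tip_of('wrist',o)[:2]:
        v,u=r['centre']; print(o,(u,v),r['score'],at_z(w,(u,v),z,s))
```

```text
2.7167 [-9.74504869e-02  2.55170780e-01  1.33704170e+00 -4.30101737e-05
  1.54936062e+00 -1.91117362e+00] [654.91164737  14.93563577 302.59376081] [[-9.70637885e-01 -2.40545413e-01  1.52708522e-05]
 [-2.40545414e-01  9.70637884e-01 -4.46981627e-05]
 [-4.07052963e-06 -4.70590636e-05 -9.99999999e-01]]
nut_top (393.5, 122.6) 0.76 [567.79000547 129.15108516 166.5       ]
lever_pivot (259.0, 120.6) 0.96 [597.56849023   8.16330961 139.        ]
lever_pivot (258.7, 194.7) 0.35 [672.99433584  26.98020941 139.        ]
lever_end (259.5, 191.8) 0.7 [662.87739212  24.61825112 165.        ]
```

View pics/w1.png

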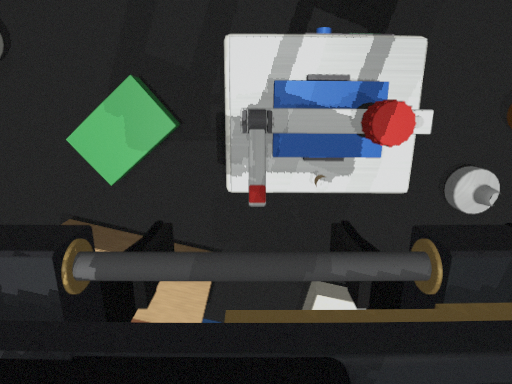

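Run:
```python
from h import *
s=ctrl.get_state(); w=ctrl.read_camera('wrist'); P=np.array([598,6.5,139.]);ax=np.array([.9706,.2405,0]);ay=np.array([-.2405,.9706,0])
for uv in [(257,140),(257,150),(257,160),(257,170),(257,180),(257,190),(257,197)]:
    d=w['depth'][uv[1]-1:uv[1]+2,uv[0]-1:uv[0]+2]; X=at_depth(w,uv,np.median(d),s); D=X-P
    print(uv,X.round(1),(D@ax).round(1),(D@ay).round(1),D[2].round(1))
for th in np.arange(0,.4,.05):
    phi=1.25-th
    print(th,proj(w,P+88*(np.sin(phi)*ax+np.array([0,0,np.cos(phi)])),s).round(1))
for uv in [(388,122),(388,130)]: print(at_depth(w,uv,w['depth'][uv[1],uv[0]],s))
```

```text
(257, 140) [615.3  10.2 156.3] 17.7 -0.5 17.3
(257, 150) [623.9  12.3 162.4] 26.5 -0.6 23.4
(257, 160) [632.4  14.3 168.3] 35.2 -0.7 29.3
(257, 170) [640.6  16.3 174.2] 43.7 -0.7 35.2
(257, 180) [648.7  18.3 179.3] 52.1 -0.8 40.3
(257, 190) [656.4  20.1 185.7] 60.0 -0.8 46.7
(257, 197) [661.7  21.4 190.1] 65.4 -0.9 51.1
0.0 [[257.4 207.9]]
0.05 [[257.5 207.8]]
0.1 [[257.6 207.5]]
0.15000000000000002 [[257.7 206.9]]
0.2 [[257.8 206. ]]
0.25 [[257.9 204.9]]
0.30000000000000004 [[258.  203.6]]
0.35000000000000003 [[258.  201.9]]
[568.40724797 124.72730736 164.55657937]
[575.43174332 126.61984549 166.10205106]
```

Request:
drive_tool(
  plan=[
    [1,[0.7,1.1,-28],[0,0,0]],
    [1,[0.7,1.1,-28],[0,0,0]],
    [1,[0.7,1.1,-28],[0,0,0]],
    [1,[0.7,1.1,-28],[0,0,0]],
    [1,[0.7,1.1,-27],[0,0,0]],
    [-1,[0,0,0],[0,0,0]],
    [-1,[0,0,0],[0,0,0]],
    [-1,[0,0,0],[0,0,0]],
    [-1,[0,0,0],[0,0,0]],
    [-1,[0,0,0],[0,0,0]],
  ],
  force=35,
)

```text
clock: 3.8
ee_pos: [660.0, 20.3, 166.4]
tcp_rot: [[-0.97, -0.242, 0.004], [-0.242, 0.97, -0.0], [-0.004, -0.001, -1.0]]
wrist_force: [0.2, 0.4, 0.4]
finger_gap: 0.708
```

Run:
```python
from h import *
s=ctrl.get_state(); print(s['ee_pos'],s['wrist_force'],s['moment'],s['finger_gap']*87)
P=np.array([598,6.5]);ax=np.array([.9706,.2405])
g=lambda th:np.append(P+76*np.sin(1.25-th)*ax,139-19+76*np.cos(1.25-th))
for r,(t0,t1,n) in {'a':(.3,1.25,10),'b':(1.25,2.0,10),'c':(2.0,2.6,10)}.items():
    th=np.linspace(t0,t1,n+1); p=np.array([g(t) for t in th]); print(r,p[0].round(1),'\n',np.diff(p,axis=0).round(1).tolist())
```

```text
[660.02117622  20.3063396  166.38452931] [0.22511594 0.42898796 0.43059469] [ 0.1161973  -0.04195342  0.01534685] 61.57547392724062
a [658.   21.4 164.2] 
 [[-4.3, -1.1, 5.7], [-4.8, -1.2, 5.2], [-5.3, -1.3, 4.7], [-5.7, -1.4, 4.2], [-6.1, -1.5, 3.6], [-6.4, -1.6, 3.0], [-6.6, -1.6, 2.4], [-6.8, -1.7, 1.7], [-6.9, -1.7, 1.0], [-7.0, -1.7, 0.3]]
b [598.    6.5 196. ] 
 [[-5.5, -1.4, -0.2], [-5.5, -1.4, -0.6], [-5.4, -1.3, -1.1], [-5.3, -1.3, -1.5], [-5.2, -1.3, -1.9], [-5.1, -1.3, -2.3], [-4.9, -1.2, -2.7], [-4.7, -1.2, -3.0], [-4.4, -1.1, -3.4], [-4.2, -1.0, -3.7]]
c [547.7  -6.  175.6] 
 [[-3.1, -0.8, -3.2], [-3.0, -0.7, -3.4], [-2.8, -0.7, -3.6], [-2.5, -0.6, -3.7], [-2.3, -0.6, -3.9], [-2.1, -0.5, -4.0], [-1.8, -0.5, -4.1], [-1.6, -0.4, -4.2], [-1.4, -0.3, -4.3], [-1.1, -0.3, -4.4]]
```

Request:
drive_tool(
  plan=[
    [-1,[0,0,0],[0,0,0]],
    [-1,[0,0,0],[0,0,0]],
    [-1,[0,0,0],[0,0,0]],
    [-1,[0,0,0],[0,0,0]],
    [-1,[0,0,0],[0,0,0]],
    [-1,[0,0,0],[0,0,0]],
    [-1,[0,0,0],[0,0,0]],
    [-1,[0,0,0],[0,0,0]],
    [-1,[0,0,0],[0,0,0]],
    [-1,[0,0,0],[0,0,0]],
  ],
)

```text
clock: 4.63
ee_pos: [658.4, 20.7, 163.4]
tcp_rot: [[-0.97, -0.242, -0.0], [-0.242, 0.97, 0.0], [0.0, 0.0, -1.0]]
wrist_force: [-0.3, 1.5, -0.5]
finger_gap: 0.177
```

Run:
```python
from h import *
s=ctrl.get_state(); print(s['ee_pos'],s['wrist_force'],s['moment'],s['finger_gap']*87)
w=ctrl.read_camera('wrist'); save(w['image'],'w2.png')
```

```text
[658.40545916  20.72584355 163.42727477] [-0.29845307  1.46433553 -0.4526176 ] [ 0.35580403  0.0577376  -0.0494752 ] 15.400969000499005
```

View pics/w2.png

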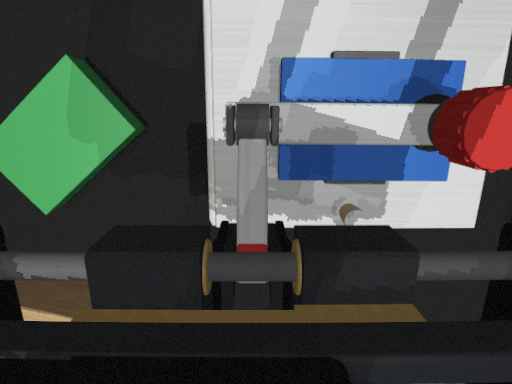

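The lever end is pinched between the pads at (252,262), with the gap at about 16 mm. Next I swing it to upright.

Request:
drive_tool(
  plan=[
    [-1,[-4.3,-1.1,5.7],[0,0,0]],
    [-1,[-4.8,-1.2,5.2],[0,0,0]],
    [-1,[-5.3,-1.3,4.7],[0,0,0]],
    [-1,[-5.7,-1.4,4.2],[0,0,0]],
    [-1,[-6.1,-1.5,3.6],[0,0,0]],
    [-1,[-6.4,-1.6,3.0],[0,0,0]],
    [-1,[-6.6,-1.6,2.4],[0,0,0]],
    [-1,[-6.8,-1.7,1.7],[0,0,0]],
    [-1,[-6.9,-1.7,1.0],[0,0,0]],
    [-1,[-7.0,-1.7,0.3],[0,0,0]],
  ],
)

```text
clock: 5.52
ee_pos: [601.3, 6.7, 196.9]
tcp_rot: [[-0.97, -0.242, 0.008], [-0.242, 0.97, 0.002], [-0.008, -0.0, -1.0]]
wrist_force: [9.0, 4.7, -0.6]
finger_gap: 0.176
```

Run:
```python
from h import *
s=ctrl.get_state(); print(s['ee_pos'],s['wrist_force'],s['moment'],s['finger_gap']*87)
w=ctrl.read_camera('wrist'); save(w['image'],'w3.png')
w=ctrl.read_camera('side'); save(cv2.resize(w['image'][100:260,200:370],None,fx=4,fy=4)[:600],'s3.png')
```

```text
[601.34166407   6.73052811 196.85204608] [ 9.03360998  4.6652788  -0.64511284] [ 1.10007464 -1.90578326  0.05849013] 15.301235445888933
```

View pics/s3.png

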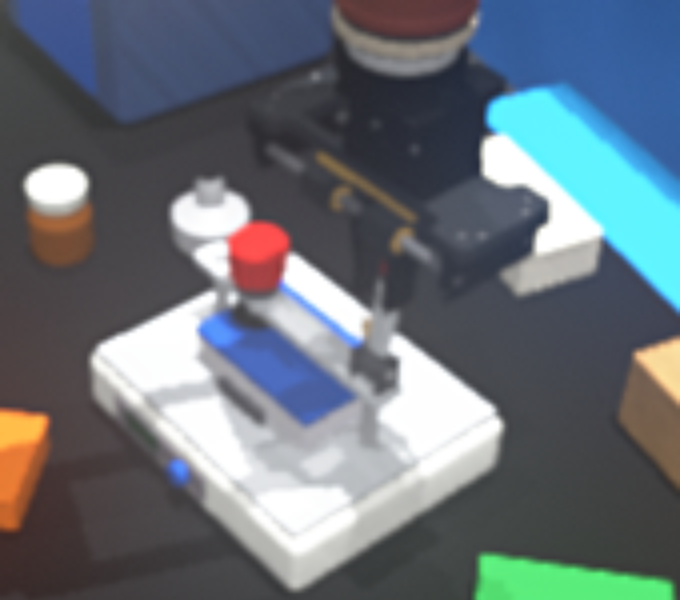

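Request:
drive_tool(
  plan=[
    [-1,[0,0,0],[0,0,0]],
    [-1,[0,0,0],[0,0,0]],
    [-1,[0,0,0],[0,0,0]],
    [1,[0,0,0],[0,0,0]],
    [1,[0,0,0],[0,0,0]],
    [1,[0,0,0],[0,0,0]],
    [1,[0,0,0],[0,0,0]],
    [1,[0,0,20],[0,0,0]],
    [1,[0,0,30],[0,0,0]],
    [1,[0,0,30],[0,0,0]],
  ],
)

```text
clock: 6.45
ee_pos: [597.4, 5.5, 274.7]
tcp_rot: [[-0.97, -0.242, -0.004], [-0.242, 0.97, 0.0], [0.004, 0.001, -1.0]]
wrist_force: [-0.3, 0.4, -0.5]
finger_gap: 0.62
```

Run:
```python
from h import *
s=ctrl.get_state(); print(s['ee_pos'],s['wrist_force'],s['moment'],s['finger_gap']*87)
w=ctrl.read_camera('side'); save(cv2.resize(w['image'][100:260,200:370],None,fx=4,fy=4)[:600],'s4.png')
P=np.array([598,6.5,139.]);ax=np.array([.9706,.2405,0])
for th in (1.05,1.15,1.25,1.35): print(th,proj(w,np.array([P,P+88*(np.sin(1.25-th)*ax+np.array([0,0,np.cos(1.25-th)]))])).round(1).tolist())
```

```text
[597.42505024   5.53246141 274.67496197] [-0.26327076  0.39206847 -0.52462833] [ 0.1515176  -0.03894441 -0.03476513] 53.94335004709678
1.05 [[293.4, 190.7], [300.6, 162.8]]
1.15 [[293.4, 190.7], [298.1, 163.7]]
1.25 [[293.4, 190.7], [295.6, 164.9]]
1.35 [[293.4, 190.7], [293.0, 166.4]]
```

View pics/s4.png

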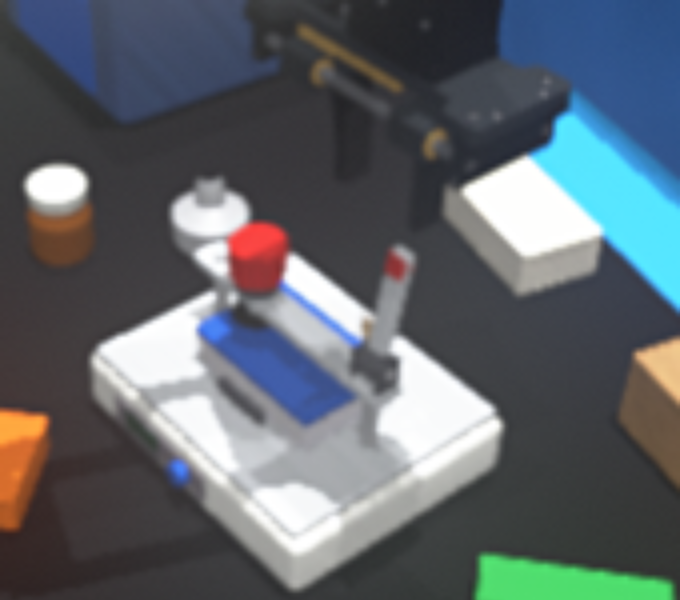

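Run:
```python
from h import *
s=ctrl.get_state(); w=ctrl.read_camera('wrist'); save(w['image'],'w4.png')
P=np.array([598,6.5,139.]);ax=np.array([.9706,.2405,0])
print('piv',proj(w,P,s))
for th in (1.05,1.15,1.25,1.35): print(th,proj(w,P+88*(np.sin(1.25-th)*ax+np.array([0,0,np.cos(1.25-th)])),s).round(1).tolist())
for o in ('nut_top','lever_pivot','lever_end'):
    for r in ctrl.tip_of('wrist',o)[:2]:
        v,u=r['centre'];print(o,u,v,r['score'],at_z(w,(u,v),164 if o=='nut_top' else 139 if o=='lever_pivot' else 214.5,s))
```

```text
piv [[254.34953555 176.88749093]]
1.05 [[255.0, 226.0]]
1.15 [[255.0, 215.7]]
1.25 [[255.1, 204.5]]
1.35 [[255.1, 192.7]]
nut_top 391.4 184.1 0.59 [568.33080165 129.27702106 164.        ]
lever_pivot 254.3 178.4 0.64 [599.5093865    6.82841348 139.        ]
lever_end 255.3 216.7 0.91 [611.58264231  10.20013451 214.5       ]
```

View pics/w4.png

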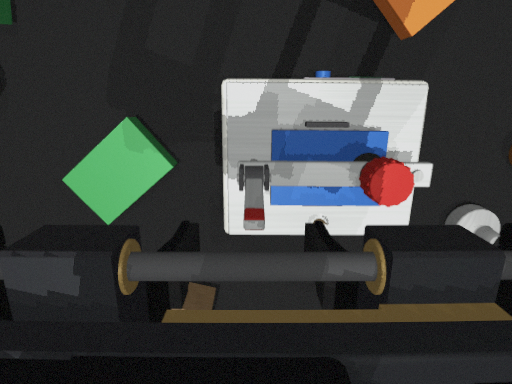

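The lever tip at wrist (254,225) puts the lever at about 1.07 rad, slightly short of upright. I'll allow for that. Now to the nut, which measures (568,129).

Request:
drive_tool(
  plan=[
    [1,[-5.5,24,0],[0,0,0]],
    [1,[-6,25,0],[0,0,0]],
    [1,[-6,25,0],[0,0,0]],
    [1,[-6,25,0],[0,0,0]],
    [1,[-6,24.5,0],[0,0,0]],
    [1,[0,0,-30],[0,0,0]],
    [1,[0,0,-35],[0,0,0]],
    [1,[0,0,-35],[0,0,0]],
    [1,[0,0,-35],[0,0,0]],
    [1,[0,0,0],[0,0,0]],
  ],
)

```text
clock: 7.53
ee_pos: [562.0, 128.6, 130.2]
tcp_rot: [[-0.97, -0.242, -0.017], [-0.242, 0.97, -0.002], [0.017, 0.003, -1.0]]
wrist_force: [-1.8, -0.4, -2.1]
finger_gap: 1.003
```

Request:
drive_tool(
  plan=[
    [-1,[0,0,0],[0,0,0]],
    [-1,[0,0,0],[0,0,0]],
    [-1,[0,0,0],[0,0,0]],
    [-1,[0,0,0],[0,0,0]],
    [-1,[0,0,0],[0,0,0]],
    [-1,[0,0,0],[0,0,0]],
    [-1,[0,0,0],[0,0,0]],
    [-1,[0,0,0],[0,0,0]],
    [-1,[0,0,0],[0,0,0]],
    [-1,[0,0,0],[0,0,0]],
  ],
  force=40,
)

```text
clock: 8.37
ee_pos: [569.2, 129.8, 140.8]
tcp_rot: [[-0.97, -0.242, 0.0], [-0.242, 0.97, 0.001], [-0.001, 0.001, -1.0]]
wrist_force: [-1.9, 3.8, 2.7]
finger_gap: 0.472
```

```bash
cat > st.py <<'E'
from h import *
s=ctrl.get_state(); R=np.array(s['tcp_rot']); print(s['clock'],s['ee_pos'].round(1),'yaw',np.degrees(np.arctan2(R[1,1],R[0,1])).round(1),'q6',s['joint_pos'][5].round(3),'F',s['wrist_force'].round(1),'M',s['moment'].round(3),'tq6',s['joint_torque'][5].round(3),s['finger_gap']*87)
E
python3 st.py
python3 - <<'E'
from h import *
w=ctrl.read_camera('wrist'); save(w['image'],'w5.png')
E
```

```text
8.3667 [569.2 129.8 140.8] yaw 104.0 q6 -1.727 F [-1.9  3.8  2.7] M [ 0.6    0.204 -0.018] tq6 -0.02 41.058289655585874
```

View pics/w5.png

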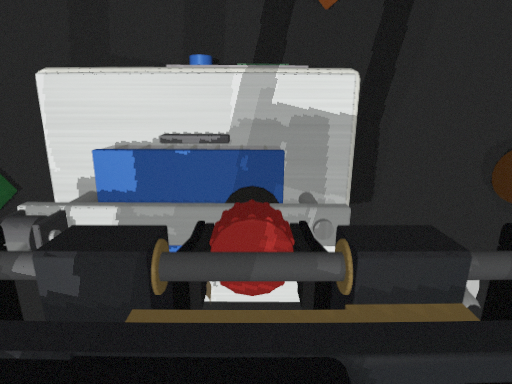

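Request:
drive_tool(
  plan=[
    [-1,[0,0,0],[0,0,-3]],
    [-1,[0,0,0],[0,0,-3]],
    [-1,[0,0,0],[0,0,-3]],
    [-1,[0,0,0],[0,0,-3]],
    [-1,[0,0,0],[0,0,-3]],
    [-1,[0,0,0],[0,0,-3]],
    [-1,[0,0,0],[0,0,-3]],
    [-1,[0,0,0],[0,0,-3]],
    [-1,[0,0,0],[0,0,-3]],
    [-1,[0,0,0],[0,0,-3]],
  ],
)

```text
clock: 9.25
ee_pos: [569.2, 129.8, 140.8]
tcp_rot: [[-0.961, 0.277, 0.0], [0.277, 0.961, 0.001], [-0.0, 0.001, -1.0]]
wrist_force: [-1.9, 3.2, 4.6]
finger_gap: 0.474
```

```bash
python3 st.py
```

```text
9.25 [569.2 129.8 140.8] yaw 73.9 q6 -1.201 F [-1.9  3.2  4.6] M [0.651 0.259 0.263] tq6 -0.584 41.196004533439755
```

Request:
drive_tool(
  plan=[
    [-1,[0,0,0],[0,0,-3]],
    [-1,[0,0,0],[0,0,-3]],
    [-1,[0,0,0],[0,0,-3]],
    [-1,[0,0,0],[0,0,-3]],
    [-1,[0,0,0],[0,0,-3]],
    [-1,[0,0,0],[0,0,-3]],
    [-1,[0,0,0],[0,0,-3]],
    [-1,[0,0,0],[0,0,-3]],
    [-1,[0,0,0],[0,0,-3]],
    [-1,[0,0,0],[0,0,-3]],
  ],
)

```text
clock: 10.08
ee_pos: [569.3, 129.8, 140.8]
tcp_rot: [[-0.693, 0.721, 0.001], [0.721, 0.693, 0.001], [0.0, 0.001, -1.0]]
wrist_force: [-1.4, 3.2, 3.4]
finger_gap: 0.467
```

```bash
python3 st.py
```

```text
10.0833 [569.3 129.8 140.8] yaw 43.9 q6 -0.678 F [-1.4  3.2  3.4] M [0.587 0.174 0.229] tq6 -0.584 40.60002721465029
```

Request:
drive_tool(
  plan=[
    [-1,[0,0,0],[0,0,-1.5]],
    [-1,[0,0,0],[0,0,-1.5]],
    [-1,[0,0,0],[0,0,-1.5]],
    [-1,[0,0,0],[0,0,-1.5]],
    [-1,[0,0,0],[0,0,-1.5]],
    [-1,[0,0,0],[0,0,-1.5]],
    [-1,[0,0,0],[0,0,-1.5]],
    [-1,[0,0,0],[0,0,-1.5]],
    [-1,[0,0,0],[0,0,-1.5]],
    [-1,[0,0,0],[0,0,-1.5]],
  ],
)

```text
clock: 10.92
ee_pos: [569.3, 129.8, 140.8]
tcp_rot: [[-0.484, 0.875, 0.001], [0.875, 0.484, 0.001], [0.0, 0.001, -1.0]]
wrist_force: [-0.9, 3.4, 4.1]
finger_gap: 0.474
```

```bash
python3 st.py
```

```text
10.9167 [569.3 129.8 140.8] yaw 29.0 q6 -0.417 F [-0.9  3.4  4.1] M [0.541 0.217 0.278] tq6 -0.177 41.26940315147438
```

Request:
drive_tool(
  plan=[
    [-1,[0,0,0],[0,0,-1.5]],
    [-1,[0,0,0],[0,0,-1.5]],
    [-1,[0,0,0],[0,0,-1.5]],
    [-1,[0,0,0],[0,0,-1.5]],
    [-1,[0,0,0],[0,0,-1.5]],
    [-1,[0,0,0],[0,0,-1.5]],
    [-1,[0,0,0],[0,0,-1.5]],
    [-1,[0,0,0],[0,0,-1.5]],
    [-1,[0,0,0],[0,0,-1.5]],
    [-1,[0,0,0],[0,0,-1.5]],
  ],
)

```text
clock: 11.75
ee_pos: [569.3, 129.8, 140.8]
tcp_rot: [[-0.241, 0.97, 0.001], [0.97, 0.241, 0.001], [0.001, 0.001, -1.0]]
wrist_force: [-1.0, 3.6, 4.4]
finger_gap: 0.47
```

```bash
python3 st.py
```

```text
11.75 [569.3 129.8 140.8] yaw 14.0 q6 -0.155 F [-1.   3.6  4.4] M [0.577 0.236 0.223] tq6 -0.177 40.88601293072577
```

Request:
drive_tool(
  plan=[
    [-1,[0,0,0],[0,0,-1.5]],
    [-1,[0,0,0],[0,0,-1.5]],
    [-1,[0,0,0],[0,0,-1.5]],
    [-1,[0,0,0],[0,0,-1.5]],
    [-1,[0,0,0],[0,0,-1.5]],
    [-1,[0,0,0],[0,0,-1.5]],
    [-1,[0,0,0],[0,0,-1.5]],
    [-1,[0,0,0],[0,0,-1.5]],
    [-1,[0,0,0],[0,0,-1.5]],
    [-1,[0,0,0],[0,0,-1.5]],
  ],
)

```text
clock: 12.58
ee_pos: [569.3, 129.8, 140.8]
tcp_rot: [[0.018, 1.0, 0.001], [1.0, -0.018, 0.001], [0.001, 0.001, -1.0]]
wrist_force: [-1.1, 3.0, 4.0]
finger_gap: 0.477
```

```bash
python3 st.py
```

```text
12.5833 [569.3 129.8 140.8] yaw -1.0 q6 0.106 F [-1.1  3.   4. ] M [0.572 0.169 0.237] tq6 -0.177 41.5054611286398
```

Request:
drive_tool(
  plan=[
    [-1,[0,0,0],[0,0,-1.5]],
    [-1,[0,0,0],[0,0,-1.5]],
    [-1,[0,0,0],[0,0,-1.5]],
    [-1,[0,0,0],[0,0,-1.5]],
    [-1,[0,0,0],[0,0,-1.5]],
    [-1,[0,0,0],[0,0,-1.5]],
    [-1,[0,0,0],[0,0,-1.5]],
    [-1,[0,0,0],[0,0,-1.5]],
    [-1,[0,0,0],[0,0,-1.5]],
    [-1,[0,0,0],[0,0,-1.5]],
  ],
)

```text
clock: 13.42
ee_pos: [569.3, 129.9, 140.9]
tcp_rot: [[0.276, 0.961, 0.001], [0.961, -0.276, 0.001], [0.001, 0.001, -1.0]]
wrist_force: [-1.5, 3.2, 4.3]
finger_gap: 0.469
```

```bash
python3 st.py
```

```text
13.4167 [569.3 129.9 140.9] yaw -16.0 q6 0.368 F [-1.5  3.2  4.3] M [0.568 0.188 0.274] tq6 -0.177 40.78412679694344
```

Request:
drive_tool(
  plan=[
    [-1,[0,0,0],[0,0,-1.5]],
    [-1,[0,0,0],[0,0,-1.5]],
    [-1,[0,0,0],[0,0,-1.5]],
    [-1,[0,0,0],[0,0,-1.5]],
    [-1,[0,0,0],[0,0,-1.5]],
    [-1,[0,0,0],[0,0,-1.5]],
    [-1,[0,0,0],[0,0,-1.5]],
    [-1,[0,0,0],[0,0,-1.5]],
    [-1,[0,0,0],[0,0,-1.5]],
    [-1,[0,0,0],[0,0,-1.5]],
  ],
)

```text
clock: 14.25
ee_pos: [569.4, 129.8, 140.9]
tcp_rot: [[0.516, 0.857, 0.001], [0.857, -0.516, 0.001], [0.001, 0.0, -1.0]]
wrist_force: [0.1, 3.1, 4.1]
finger_gap: 0.476
```

```bash
python3 st.py
```

```text
14.25 [569.4 129.8 140.9] yaw -31.0 q6 0.63 F [0.1 3.1 4.1] M [0.591 0.2   0.22 ] tq6 -0.177 41.412196211134
```

Request:
drive_tool(
  plan=[
    [-1,[0,0,0],[0,0,-1.5]],
    [-1,[0,0,0],[0,0,-1.5]],
    [-1,[0,0,0],[0,0,-1.5]],
    [-1,[0,0,0],[0,0,-1.5]],
    [-1,[0,0,0],[0,0,-1.5]],
    [-1,[0,0,0],[0,0,-1.5]],
    [-1,[0,0,0],[0,0,-1.5]],
    [-1,[0,0,0],[0,0,-1.5]],
    [-1,[0,0,0],[0,0,-1.5]],
    [-1,[0,0,0],[0,0,-1.5]],
  ],
)

```text
clock: 15.08
ee_pos: [569.4, 129.8, 140.8]
tcp_rot: [[0.72, 0.694, 0.001], [0.694, -0.72, 0.001], [0.001, 0.0, -1.0]]
wrist_force: [-0.9, 3.2, 3.4]
finger_gap: 0.474
```

```bash
python3 st.py
```

```text
15.0833 [569.4 129.8 140.8] yaw -46.0 q6 0.892 F [-0.9  3.2  3.4] M [0.574 0.219 0.342] tq6 -0.021 41.2236819412635
```

Request:
drive_tool(
  plan=[
    [-1,[0,0,0],[0,0,-1.5]],
    [-1,[0,0,0],[0,0,-1.5]],
    [-1,[0,0,0],[0,0,-1.5]],
    [-1,[0,0,0],[0,0,-1.5]],
    [-1,[0,0,0],[0,0,-1.5]],
    [-1,[0,0,0],[0,0,-1.5]],
    [-1,[0,0,0],[0,0,-1.5]],
    [-1,[0,0,0],[0,0,-1.5]],
    [-1,[0,0,0],[0,0,-1.5]],
    [-1,[0,0,0],[0,0,-1.5]],
  ],
)

```text
clock: 15.92
ee_pos: [569.4, 129.8, 140.9]
tcp_rot: [[0.875, 0.485, 0.001], [0.485, -0.875, 0.001], [0.001, -0.0, -1.0]]
wrist_force: [0.3, 2.8, 3.7]
finger_gap: 0.474
```

```bash
python3 st.py
```

```text
15.9167 [569.4 129.8 140.9] yaw -61.0 q6 1.153 F [0.3 2.8 3.7] M [0.601 0.268 0.386] tq6 -0.015 41.222749830125736
```

The moment jumped from about 0.24 to 0.34–0.39 N m near yaw −40°, so the foot bears there with the lever at about 1.07. Before correcting, I recheck the lever angle.

Run:
```python
from h import *
s=ctrl.get_state(); w=ctrl.read_camera('wrist'); save(w['image'],'w6.png')
P=np.array([598,6.5,139.]);ax=np.array([.9706,.2405,0])
b=ctrl.read_camera('side'); save(cv2.resize(b['image'][140:215,250:340],None,fx=8,fy=8,interpolation=cv2.INTER_CUBIC),'s6.png')
for n,c in (('wrist',w),('side',b)):
    for o in ('lever_pivot','lever_end','nut_top'):
        for r in ctrl.tip_of(n,o)[:1]: print(n,o,np.round(r['centre'][::-1],1),r['score'])
for th in (0.95,1.05,1.15,1.25): 
    X=P+76*(np.sin(1.25-th)*ax+np.array([0,0,np.cos(1.25-th)])); print(th,proj(w,X,s).round(1),proj(b,X).round(1))
print('piv',proj(w,P,s),proj(b,P))
```

```text
wrist lever_pivot [458.2 287.9] 0.69
wrist nut_top [250.2 258.8] 0.77
side lever_pivot [295.7 188.1] 0.71
side lever_end [297.7 165.8] 0.74
side nut_top [265.2 158.9] 0.78
0.95 [[599.1 345.7]] [[301.6 166.2]]
1.05 [[593.5 365.5]] [[299.6 166.8]]
1.15 [[585.5 383.9]] [[297.4 167.6]]
1.25 [[575.7 400.4]] [[295.2 168.6]]
piv [[454.86435662 288.99763811]] [[293.3579498  190.68690487]]
```

View pics/s6.png

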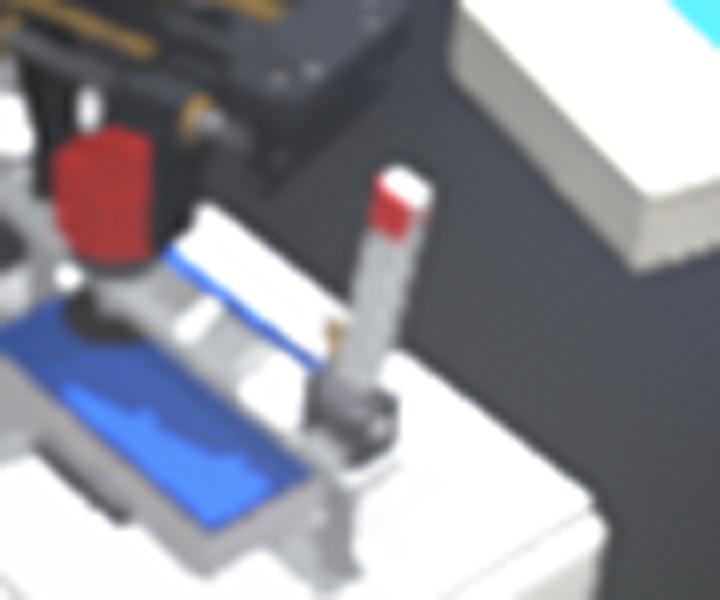

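View pics/w6.png

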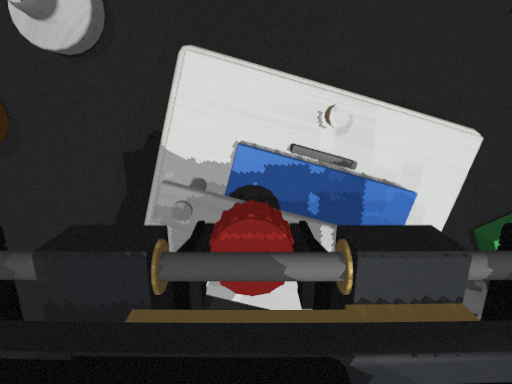

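The lever still reads about 1.08–1.10. I back the nut off 37° so that the bite falls near 1.25, then release it.

Request:
drive_tool(
  plan=[
    [-1,[0,0,0],[0,0,3.7]],
    [-1,[0,0,0],[0,0,3.7]],
    [-1,[0,0,0],[0,0,3.7]],
    [-1,[0,0,0],[0,0,3.7]],
    [-1,[0,0,0],[0,0,3.7]],
    [-1,[0,0,0],[0,0,3.7]],
    [-1,[0,0,0],[0,0,3.7]],
    [-1,[0,0,0],[0,0,3.7]],
    [-1,[0,0,0],[0,0,3.7]],
    [-1,[0,0,0],[0,0,3.7]],
  ],
)

```text
clock: 17.15
ee_pos: [569.4, 129.8, 140.8]
tcp_rot: [[0.404, 0.915, 0.001], [0.915, -0.404, 0.001], [0.002, 0.0, -1.0]]
wrist_force: [0.0, 5.5, 6.2]
finger_gap: 0.47
```

```bash
python3 st.py
```

```text
17.15 [569.4 129.8 140.8] yaw -23.8 q6 0.504 F [0.  5.5 6.2] M [ 0.897  0.248 -0.29 ] tq6 0.743 40.9198413739735
```

Request:
drive_tool(
  plan=[
    [1,[0,0,0],[0,0,0]],
    [1,[0,0,0],[0,0,0]],
    [1,[0,0,0],[0,0,0]],
    [1,[0,0,0],[0,0,0]],
    [1,[0,0,0],[0,0,0]],
    [1,[0,0,0],[0,0,0]],
    [1,[0,0,25],[0,0,0]],
    [1,[0,0,25],[0,0,0]],
    [1,[0,0,25],[0,0,0]],
    [1,[0,0,25],[0,0,0]],
  ],
)

```text
clock: 17.98
ee_pos: [568.8, 129.0, 241.2]
tcp_rot: [[0.407, 0.913, -0.001], [0.913, -0.407, -0.0], [-0.0, -0.0, -1.0]]
wrist_force: [0.1, 0.4, 0.4]
finger_gap: 0.993
```

Request:
drive_tool(
  plan=[
    [-1,[6,-11,2],[0,0,-6]],
    [-1,[6,-12,2],[0,0,-6]],
    [-1,[6,-11,2],[0,0,-6]],
    [-1,[6,-12,2],[0,0,-6]],
    [-1,[6,-11,2],[0,0,-6]],
    [-1,[6,-12,2],[0,0,-6]],
    [-1,[6,-11,2],[0,0,-6]],
    [-1,[6,-12,2],[0,0,-6]],
    [-1,[6,-11,2],[0,0,-4]],
    [-1,[7,-12,2],[0,0,0]],
  ],
)

```text
clock: 18.82
ee_pos: [630.3, 13.6, 260.3]
tcp_rot: [[0.971, 0.239, -0.0], [0.239, -0.971, -0.0], [-0.0, 0.0, -1.0]]
wrist_force: [-0.6, 0.5, 0.4]
finger_gap: 0.325
```

```bash
python3 st.py
python3 - <<'E'
from h import *
s=ctrl.get_state();w=ctrl.read_camera('wrist'); save(w['image'],'w7.png')
b=ctrl.read_camera('side'); save(cv2.resize(b['image'][120:220,230:350],None,fx=6,fy=6,interpolation=cv2.INTER_CUBIC),'s7.png')
E
```

```text
18.8167 [630.3  13.6 260.3] yaw -76.1 q6 1.226 F [-0.6  0.5  0.4] M [0.05  0.121 0.006] tq6 1.377 28.311637044598456
```

View pics/s7.png

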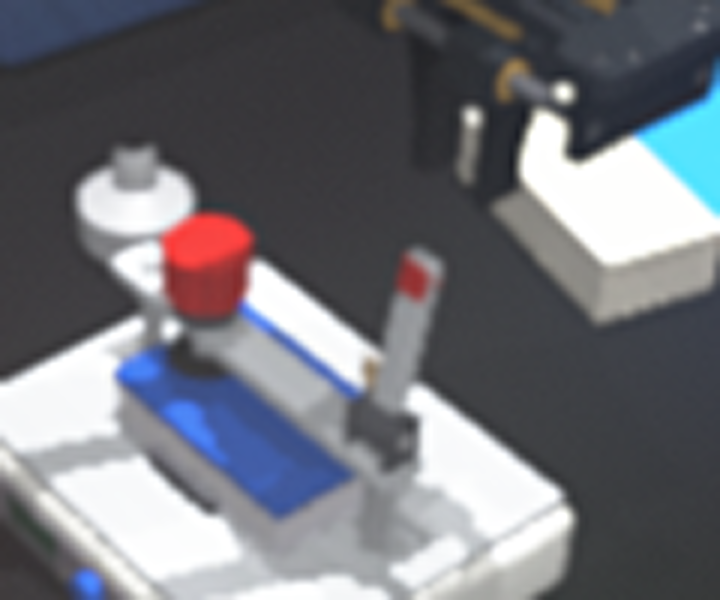

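Request:
drive_tool(
  plan=[
    [-1,[0,0,0],[0,0,0]],
    [-1,[0,0,0],[0,0,0]],
    [-1,[0,0,0],[0,0,0]],
    [-1,[0,0,0],[0,0,0]],
    [-1,[0,0,-13],[0,0,0]],
    [-1,[0,0,-20],[0,0,0]],
    [-1,[0,0,-20],[0,0,0]],
    [-1,[0,0,0],[0,0,0]],
    [-1,[0,0,0],[0,0,0]],
    [-1,[0,0,0],[0,0,0]],
  ],
)

```text
clock: 19.75
ee_pos: [630.2, 14.4, 207.8]
tcp_rot: [[0.97, 0.242, 0.0], [0.242, -0.97, -0.0], [0.0, 0.0, -1.0]]
wrist_force: [0.8, 0.2, -0.3]
finger_gap: 0.007
```

```bash
python3 st.py
python3 - <<'E'
from h import *
P=np.array([598,6.5]);ax=np.array([.9706,.2405])
def g(th):
    p=1.25-th; x=70*np.sin(p)+4.5*np.cos(p)+9.5; z=70*np.cos(p)-4.5*np.sin(p)
    return np.append(P+x*ax,139+z)
pr=None
for th in np.arange(0.9,2.71,.1):
    q=g(th); print(th.round(2),q.round(1), None if pr is None else (q-pr).round(1)); pr=q
E
```

```text
19.75 [630.2  14.4 207.8] yaw -76.0 q6 1.224 F [ 0.8  0.2 -0.3] M [0.014 0.093 0.02 ] tq6 -0.002 0.615269809502107
0.9 [634.6  15.6 203.2] None
1.0 [628.3  14.  205.7] [-6.4 -1.6  2.5]
1.1 [621.7  12.4 207.5] [-6.6 -1.6  1.8]
1.2 [615.   10.7 208.7] [-6.7 -1.7  1.1]
1.3 [608.2   9.  209.1] [-6.8 -1.7  0.4]
1.4 [601.4   7.3 208.9] [-6.8 -1.7 -0.3]
1.5 [594.6   5.7 207.9] [-6.7 -1.7 -0.9]
1.6 [588.    4.  206.3] [-6.6 -1.6 -1.6]
1.7 [581.6   2.4 204. ] [-6.4 -1.6 -2.3]
1.8 [575.4   0.9 201. ] [-6.2 -1.5 -3. ]
1.9 [ 5.696e+02 -5.000e-01  1.974e+02] [-5.9 -1.4 -3.6]
2.0 [564.1  -1.9 193.3] [-5.5 -1.4 -4.2]
2.1 [559.1  -3.1 188.6] [-5.  -1.3 -4.7]
2.2 [554.5  -4.3 183.4] [-4.6 -1.1 -5.2]
2.3 [550.5  -5.3 177.7] [-4.  -1.  -5.6]
2.4 [547.   -6.1 171.7] [-3.5 -0.9 -6. ]
2.5 [544.1  -6.9 165.3] [-2.9 -0.7 -6.4]
2.6 [541.9  -7.4 158.7] [-2.2 -0.6 -6.6]
2.7 [540.3  -7.8 151.9] [-1.6 -0.4 -6.8]
```

Request:
drive_tool(
  plan=[
    [-1,[-1.5,-0.4,0.1],[0,0,0]],
    [-1,[-1.5,-0.4,0.1],[0,0,0]],
    [-1,[-1.5,-0.4,0.1],[0,0,0]],
    [-1,[-1.5,-0.4,0.1],[0,0,0]],
    [-1,[-1.5,-0.4,0.1],[0,0,0]],
    [-1,[-1.5,-0.4,0.1],[0,0,0]],
    [-1,[-1.5,-0.4,0.1],[0,0,0]],
    [-1,[-1.5,-0.4,0.1],[0,0,0]],
    [-1,[-1.5,-0.4,0.1],[0,0,0]],
    [-1,[-1.5,-0.3,0.1],[0,0,0]],
  ],
)

```text
clock: 20.58
ee_pos: [617.4, 10.9, 210.7]
tcp_rot: [[0.97, 0.242, 0.007], [0.242, -0.97, 0.001], [0.007, 0.001, -1.0]]
wrist_force: [6.2, 3.1, 3.9]
finger_gap: 0.007
```

```bash
python3 st.py
```

```text
20.5833 [617.4  10.9 210.7] yaw -76.0 q6 1.215 F [6.2 3.1 3.9] M [ 0.575 -1.064 -0.056] tq6 -0.015 0.5812650126864026
```

Request:
drive_tool(
  plan=[
    [-1,[-1,-0.2,0],[0,0,0]],
    [-1,[-1,-0.3,0],[0,0,0]],
    [-1,[-1,-0.2,0],[0,0,0]],
    [-1,[-1,-0.3,0],[0,0,0]],
    [-1,[-1,-0.2,0],[0,0,0]],
    [-1,[-1,-0.3,0],[0,0,0]],
    [-1,[-1,-0.2,0],[0,0,0]],
    [-1,[-1,-0.3,0],[0,0,0]],
    [-1,[-1,-0.2,0],[0,0,0]],
    [-1,[-1,-0.3,0],[0,0,0]],
  ],
)

```text
clock: 21.42
ee_pos: [607.9, 8.5, 211.1]
tcp_rot: [[0.97, 0.242, 0.008], [0.242, -0.97, 0.001], [0.008, 0.001, -1.0]]
wrist_force: [7.9, 4.5, 4.4]
finger_gap: 0.003
```

```bash
python3 st.py
```

```text
21.4167 [607.9   8.5 211.1] yaw -76.0 q6 1.209 F [7.9 4.5 4.4] M [ 0.74  -1.303 -0.004] tq6 -0.016 0.297388400934589
```

Run:
```python
from h import *
b=ctrl.read_camera('side'); save(cv2.resize(b['image'][120:220,230:350],None,fx=6,fy=6,interpolation=cv2.INTER_CUBIC),'s8.png')
```

```text
(no output)
```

View pics/s8.png

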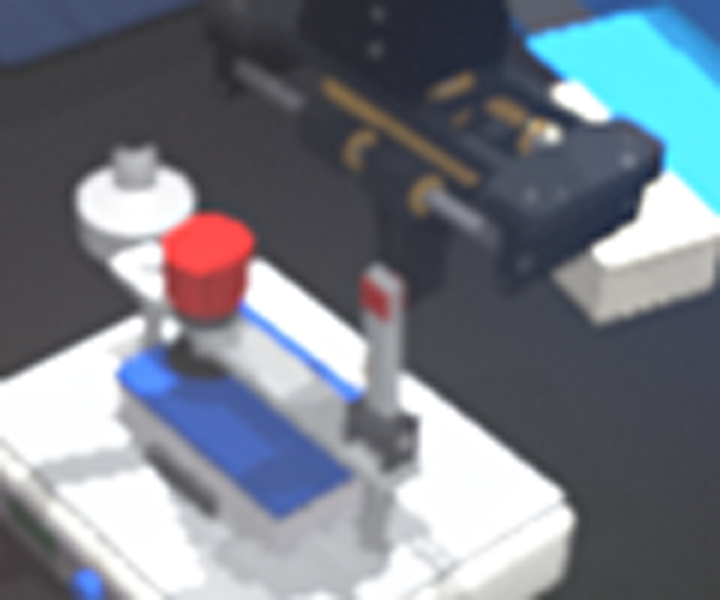

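Request:
drive_tool(
  plan=[
    [-1,[-1,-0.2,0],[0,0,0]],
    [-1,[-1,-0.3,0],[0,0,0]],
    [-1,[-1,-0.2,0],[0,0,0]],
    [-1,[-1,-0.3,0],[0,0,0]],
    [-1,[-1,-0.2,-0.1],[0,0,0]],
    [-1,[-1,-0.3,-0.1],[0,0,0]],
    [-1,[-1,-0.2,-0.1],[0,0,0]],
    [-1,[-1,-0.3,-0.1],[0,0,0]],
    [-1,[-1,-0.2,-0.1],[0,0,0]],
    [-1,[-1,-0.3,-0.1],[0,0,0]],
  ],
)

```text
clock: 22.3
ee_pos: [597.6, 6.0, 210.1]
tcp_rot: [[0.97, 0.242, 0.007], [0.242, -0.97, 0.001], [0.007, 0.001, -1.0]]
wrist_force: [7.8, 4.1, 2.9]
finger_gap: 0.003
```

```bash
python3 st.py
```

```text
22.3 [597.6   6.  210.1] yaw -76.0 q6 1.203 F [7.8 4.1 2.9] M [ 0.788 -1.31  -0.025] tq6 -0.012 0.277162875443862
```

The image shows the lever at about 1.33. The tangential force was about 7 N at 1.17, then about 9 N at 1.31 and 1.45, so the bite lies between 1.17 and 1.31. I continue closing.

Request:
drive_tool(
  plan=[
    [-1,[-3.3,-0.8,-0.8],[0,0,0]],
    [-1,[-3.3,-0.8,-0.8],[0,0,0]],
    [-1,[-3.2,-0.8,-1.1],[0,0,0]],
    [-1,[-3.2,-0.8,-1.2],[0,0,0]],
    [-1,[-3.1,-0.7,-1.5],[0,0,0]],
    [-1,[-3.1,-0.8,-1.5],[0,0,0]],
    [-1,[-3.0,-0.7,-1.8],[0,0,0]],
    [-1,[-2.9,-0.7,-1.8],[0,0,0]],
    [-1,[-2.8,-0.7,-2.1],[0,0,0]],
    [-1,[-2.7,-0.7,-2.1],[0,0,0]],
  ],
)

```text
clock: 23.13
ee_pos: [567.0, -1.7, 196.2]
tcp_rot: [[0.97, 0.242, 0.008], [0.242, -0.97, 0.001], [0.007, 0.001, -1.0]]
wrist_force: [5.6, 4.9, 8.3]
finger_gap: 0.008
```

```bash
python3 st.py;  python3 - <<'E'
from h import *
b=ctrl.read_camera('side'); save(cv2.resize(b['image'][120:220,230:350],None,fx=6,fy=6,interpolation=cv2.INTER_CUBIC),'s9.png')
E
```

```text
23.1333 [567.   -1.7 196.2] yaw -76.0 q6 1.183 F [5.6 4.9 8.3] M [ 0.747 -0.716 -0.042] tq6 -0.002 0.7082014147154287
```

View pics/s9.png

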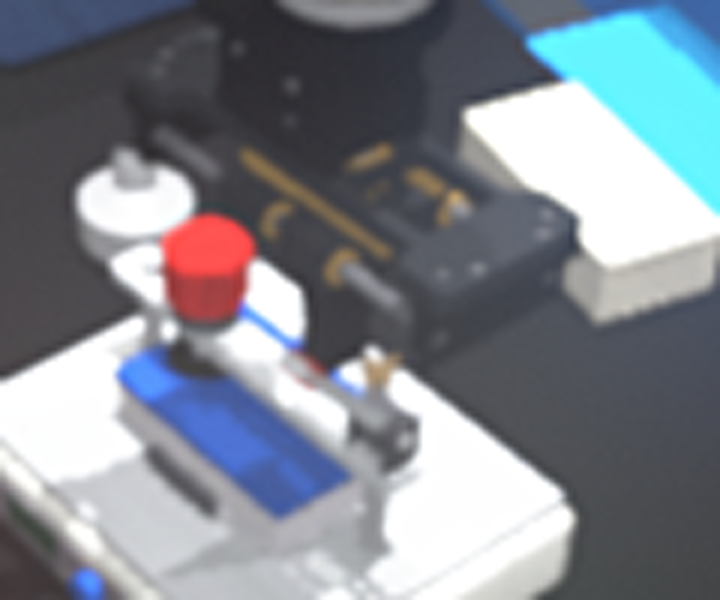

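Request:
drive_tool(
  plan=[
    [-1,[-2.5,-0.6,-2.3],[0,0,0]],
    [-1,[-2.5,-0.7,-2.4],[0,0,0]],
    [-1,[-2.3,-0.6,-2.6],[0,0,0]],
    [-1,[-2.3,-0.5,-2.6],[0,0,0]],
    [-1,[-2.0,-0.5,-2.8],[0,0,0]],
    [-1,[-2.0,-0.5,-2.8],[0,0,0]],
    [-1,[-1.8,-0.5,-3.0],[0,0,0]],
    [-1,[-1.7,-0.4,-3.0],[0,0,0]],
    [-1,[-1.5,-0.4,-3.2],[0,0,0]],
    [-1,[-1.4,-0.3,-3.2],[0,0,0]],
  ],
)

```text
clock: 24.02
ee_pos: [545.4, -6.9, 167.9]
tcp_rot: [[0.97, 0.242, 0.003], [0.242, -0.97, 0.0], [0.003, 0.001, -1.0]]
wrist_force: [-1.9, 2.4, 12.0]
finger_gap: 0.004
```

```bash
python3 st.py
```

```text
24.0167 [545.4  -6.9 167.9] yaw -76.0 q6 1.168 F [-1.9  2.4 12. ] M [ 0.523  0.494 -0.05 ] tq6 -0.017 0.3541287851422662
```

Request:
drive_tool(
  plan=[
    [-1,[-0.4,-0.1,-1],[0,0,0]],
    [-1,[-0.4,-0.1,-1],[0,0,0]],
    [-1,[-0.4,-0.1,-1],[0,0,0]],
    [-1,[-0.4,-0.1,-1],[0,0,0]],
    [-1,[-0.3,-0.1,-1],[0,0,0]],
    [-1,[-0.3,-0.1,-1],[0,0,0]],
    [-1,[-0.3,-0.1,-1],[0,0,0]],
    [-1,[-0.3,-0.1,-1],[0,0,0]],
    [-1,[-0.2,0,-1],[0,0,0]],
    [-1,[-0.2,0,-1],[0,0,0]],
  ],
)

```text
clock: 24.85
ee_pos: [542.2, -7.8, 158.4]
tcp_rot: [[0.97, 0.242, 0.003], [0.242, -0.97, 0.0], [0.003, 0.001, -1.0]]
wrist_force: [-5.0, 3.4, 19.2]
finger_gap: 0.005
```

```bash
python3 st.py
```

```text
24.85 [542.2  -7.8 158.4] yaw -76.0 q6 1.166 F [-5.   3.4 19.2] M [0.552 1.189 0.024] tq6 -0.036 0.466917430818516
```

Request:
drive_tool(
  plan=[
    [-1,[0,0,-0.5],[0,0,0]],
    [-1,[0,0,-0.5],[0,0,0]],
    [-1,[0,0,-0.5],[0,0,0]],
    [-1,[0,0,-0.5],[0,0,0]],
    [-1,[0,0,-0.5],[0,0,0]],
    [-1,[0,0,-0.5],[0,0,0]],
    [-1,[0,0,0],[0,0,0]],
    [-1,[0,0,0],[0,0,0]],
    [-1,[0,0,0],[0,0,0]],
    [-1,[0,0,0],[0,0,0]],
  ],
)

```text
clock: 25.68
ee_pos: [542.4, -7.9, 158.0]
tcp_rot: [[0.97, 0.242, 0.004], [0.242, -0.97, -0.0], [0.003, 0.001, -1.0]]
wrist_force: [-11.0, 4.2, 29.0]
finger_gap: 0.007
```

```bash
python3 st.py
```

```text
25.6833 [542.4  -7.9 158. ] yaw -76.0 q6 1.166 F [-11.    4.2  29. ] M [ 0.557  2.252 -0.043] tq6 -0.046 0.5902654826485337
```

The force rose 10 N for 0.4 mm of travel, so the lever is at its stop (model angle about 2.6). I lift off and check.

Request:
drive_tool(
  plan=[
    [-1,[0,0,4],[0,0,0]],
    [-1,[0,0,8],[0,0,0]],
    [-1,[0,0,15],[0,0,0]],
    [-1,[0,0,20],[0,0,0]],
    [-1,[0,0,20],[0,0,0]],
    [-1,[0,0,20],[0,0,0]],
    [-1,[0,0,20],[0,0,0]],
    [-1,[0,0,20],[0,0,0]],
    [-1,[0,0,0],[0,0,0]],
    [-1,[0,0,0],[0,0,0]],
  ],
)

```text
clock: 26.52
ee_pos: [541.5, -8.3, 280.2]
tcp_rot: [[0.97, 0.242, 0.002], [0.242, -0.97, -0.001], [0.001, 0.001, -1.0]]
wrist_force: [-0.2, -0.0, -0.1]
finger_gap: 0.007
```

```bash
python3 st.py;  python3 - <<'E'
from h import *
s=ctrl.get_state();w=ctrl.read_camera('wrist'); save(w['image'],'w10.png')
b=ctrl.read_camera('side'); save(cv2.resize(b['image'][120:220,230:350],None,fx=6,fy=6,interpolation=cv2.INTER_CUBIC),'s10.png')
P=np.array([598,6.5,139.]);ax=np.array([.9706,.2405,0])
for th in (2.3,2.4,2.5,2.6):
    X=P+88*(np.sin(1.25-th)*ax+np.array([0,0,np.cos(1.25-th)])); q=proj(b,X)[0]; print(th,proj(w,X,s).round(1),((q-[230,120])*6).round(0))
for o in ('lever_end',): print([(r['centre'],r['score']) for r in ctrl.tip_of('wrist',o)[:2]])
E
```

```text
26.5167 [541.5  -8.3 280.2] yaw -76.0 q6 1.166 F [-0.2 -0.  -0.1] M [-0.004  0.107  0.009] tq6 0.0 0.5765237887679382
2.3 [[250.2 211.1]] [251. 424.]
2.4 [[250.2 212.5]] [243. 442.]
2.5 [[250.3 212.9]] [237. 459.]
2.6 [[250.3 212.3]] [232. 476.]
[([198.8, 252.5], 0.57)]
```

View pics/s10.png

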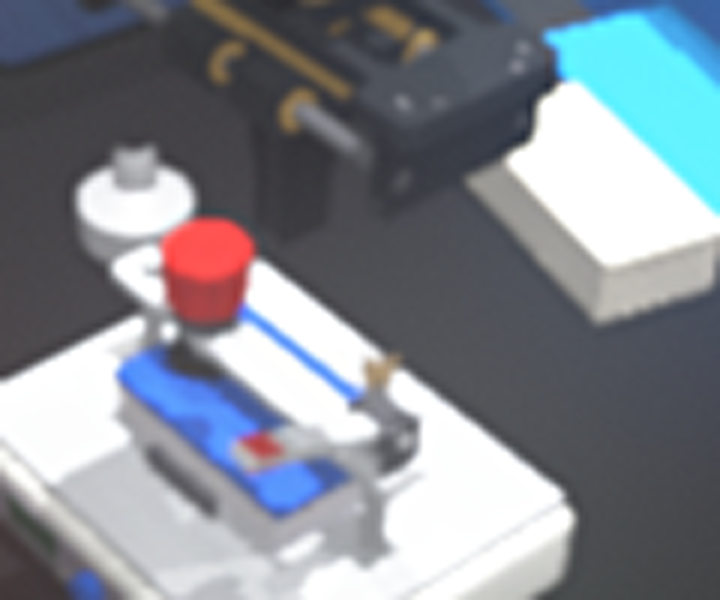

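View pics/w10.png

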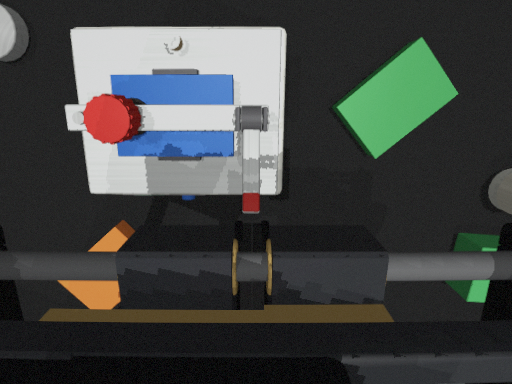

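Run:
```python
from h import *
s=ctrl.get_state();w=ctrl.read_camera('wrist')
P=np.array([598,6.5,139.]);ax=np.array([.9706,.2405,0]);L=[]
for v in range(140,208,6):
    X=at_depth(w,(251,v),np.median(w['depth'][v-1:v+2,250:253]),s)-P; L.append((X@ax,X[2]))
L=np.array(L);k=np.polyfit(L[:,0],L[:,1],1);print(L.round(1).tolist(),k,'theta',1.25+np.pi/2-np.arctan(k[0]))
```

```text
[[-19.7, 12.5], [-25.0, 14.1], [-30.2, 15.7], [-35.3, 17.8], [-40.5, 19.4], [-45.6, 21.4], [-50.8, 22.9], [-56.0, 24.5], [-60.8, 27.1], [-65.7, 29.5], [-71.0, 30.7], [-76.0, 32.6]] [-0.36334986  4.87452953] theta 3.16931426165229
```

Run:
```python
from h import *
print(ctrl.sign_off(), ctrl.get_state()['clock'])
```

```text
the job is handed in; nothing more can be done
the job is handed in; nothing more can be done
```

The plate is clamped and the job is handed in at about 27 s of the 72 s allowed. The hand-in gives no verdict, and the spring squeeze could not be read directly.

**What I did:**
- I swung the lever towards upright. The pinch left it at about 1.08 rad rather than 1.25.
- I tightened the nut until its friction rose from about 0.24 to 0.34–0.39 N m, which is the foot bearing on the plate.
- I then backed the nut off 37°, so that the bite would fall near 1.25 rad with the lever upright, and pushed the lever over to its closed stop.

**Last checks:**
- **Bite:** the pushing force rose from about 7 N at 1.17 rad to about 9 N at 1.31 rad, so the bite lies in between. That should give roughly 2.9–3.2 mm of squeeze after the lever gives back. The 7 N before the bite was higher than the stated 5 N, so the bite angle is good only to about 0.1 rad.
- **Stop:** the force rose steeply, from 19 to 29 N over 0.4 mm. After letting go, the lever measures about 2.47 rad, which fits the 0.1 rad give-back under load.
- **Surroundings:** the plate and stopper look unmoved in the last pictures, and the tool hangs clear with no wrist force. I did not measure the other bystanders.

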